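# Clamp the block in the quick-release vise

## Robot

A 6-joint arm with a two-finger parallel gripper is mounted at the origin on the work surface. World frame = base frame: x ahead of the robot, y to its left, z up, the work surface at z = 0. Lengths are in mm, angles in degrees, forces in N, time in s.
With the tool pointing down it reaches from about 225 to 875 mm from the base axis. Payload 3.4 kg.
Tool frame: the origin (TCP) lies on the centre line of the jaws, within the pads' length; the fingertips stand 22 mm ahead of it and the grasp point (between the pads) lies 3 mm ahead of it; z points along the fingers, y is the line along which they close (so a half turn about z gives the same grasp; the last joint's range is limited). The gripper opens to 85 mm and grips with 20 to 120 N. Pads are 22 mm wide; open, the fingers measure 114 mm over their backs; the gripper's body (76 mm by 85 mm) begins 54 mm behind the grasp point. The pads swing forward as they close: fully open they stand 13 mm farther back than shut.
Start: joints at [66.75, 15.808, 86.224, -0, 77.962, -6.933], TCP at [161.571, 551.865, 253.328] pointing down, gripper open.
Joint ranges: [-165.64, 165.64], [-43.16, 119.46], [12.63, 154.43], [-67.54, 247.53], [6.08, 155.33], [-154.97, 154.97]. Speed limits (degrees/s): [147.25, 147.25, 180, 180, 180, 180].

## Interface

Orientations are given as a 3x3 rotation matrix whose columns are the frame's x, y, z axes.
In Python, from rig import robot, vision, order gives the robot as it stands.
- The arm moves only by the tool arm_command, never from a script. Its argument "targets" is a list of rows, each an object of numbers: "tx", "ty", "tz": the shift along the tool's x, y, z in m; "wx", "wy", "wz": the turn, a rotation vector about the tool's x, y, z in degrees; "gripper": the opening, from -1 (shut) to 1 (fully open). In form: [{"tx": .., "ty": .., "tz": .., "wx": .., "wy": .., "wz": .., "gripper": ..}, ...]. A call has 1 to 10 rows; each row is the pose to reach, as a shift and turn from the pose commanded when the call began, along the tool's axes at that moment; what a row does not reach only later rows make up. A row lasts 1/10 s, in which the tool goes at most 50 mm and 8.59 degrees, less where a joint would pass 70% of its speed; a pose out of reach is approached as far as the arm can. A call with a gripper value outside its range is refused whole. The fingers move at their own pace and stop on an object; "grip_force" is the grip in N (left out, the last holds). Time passes only in rows, so rows that repeat a pose let the fingers close. It gives the time, the measured TCP pose, the force, the opening and the grip force at its end, in the units of the state.
- robot.get_state(): the state, without advancing time (a new reading comes with each control period).
- vision.snapshot(name): name is "side" or "top"; returns the picture (420x560x3 uint8, red, green, blue); there is no depth.
- vision.camera_info(name): a dict with "fovy" (degrees; the focal length in pixels is half the picture's height over the tangent of half this angle, whatever the lens; pixels are square), "cx", "cy" (the principal point, pixels), "rvec" (rotation vector, rad) and "tvec" (3), from world to camera coordinates, as OpenCV has them. Camera axes: x right, y down, z forward; pixel columns grow to the right and rows downward; lengths in mm; the calibration is good to about 2 mm. A picture is of the moment at which its call begins. camera_info takes no time and is no camera call.
- order.close_job(): hands the job in; it is judged then, once.
The state is a dict: "t": time; "joint_positions": joint angles; "qd": joint speeds; "joint_efforts": joint torques, N m; "ee_pos": TCP position; "orientation": TCP orientation; "wrist_force": force on the tool from outside, world axes, zero at the start; "ft_torque": the same for the moment, N m; "gripper_width": opening from 0.0 (shut) to 1.0 (fully open); "gripper_force": force on a finger pad.
Only numpy, scipy, OpenCV 4.12 (cv2) and the standard library are available. Lean on these libraries where they do the work, as an engineer would, in place of code of your own. Each camera call takes 0.05 s, during which the arm holds its last target. There are 200 camera calls.

## Task

Clamp the dark wood block in the bench vise: hold the quick-release lever down while you slide the jaw up until the block is pinched square between both jaws, let the lever spring back up, then turn the screw handle until the block is held firmly. Leave the block flat on the vise's rails and everything else on the table where it is.

Things in the scene. Friction and masses are not known exactly. Their poses are not given: they have to be found in the camera images.
- vise: grey cast-iron bench vise, bolted down. Origin on the table under the middle of the fixed jaw's gripping face; y runs along the screw from the fixed jaw to the sliding jaw and handle, x across the jaws (roughly away from the robot), z up. Foot plate 200 mm in x, y -50 to 250. Two flat bed rails, tops at z 60 mm. Jaws 170 mm wide in x, tops at z 110 mm, faced with pale wood
- fixed_face (a point): middle of the fixed jaw's gripping face, 85 mm above the table; axes as the vise's
- jaw_face (a point): middle of the sliding jaw's gripping face, 85 mm above the table; axes as the vise's. Its vise-y distance from fixed_face is the opening (130 to 170 mm at the start). The sliding jaw is 35 mm thick; its upright back is 35 mm further along vise +y, free from z 62 to 110 mm
- lever_top (a point): point on top of the quick-release lever, a flat bright steel paddle 52 (vise x) by 58 mm (vise y) behind the sliding jaw's back, on the near (-x) side of the screw; top 88 mm above the table when up. Point: mid-width, 62 mm from jaw_face in vise +y (27 mm behind the jaw's back); the paddle reaches 20 mm from it towards the jaw and 38 mm the other way. Travels with the jaw
- vise_lever (a joint): quick-release lever, rad: 0 up (sprung), 0.22 fully down. Hinged 50 mm from lever_top towards the jaw; lever_top sinks 11 mm, taking 4 to 5 N. Above 0.15 the half-nut is off the screw: jaw, lever, screw and handle slide together along vise y against 3 N plus the block's friction. Let go, it springs up and locks the jaw (over 80 N); it may catch on a crest near 0.1 until the handle is turned a little
- screw_end (a point): on the screw's axis in the plane in which the handle swings, 35 mm above the table, 145 to 149 mm behind the sliding jaw's face; travels with the jaw. The handle is a steel bar 16 mm thick from here outwards, with a black grip on its outer half; it swings in the vertical plane across the screw
- vise_handle (a joint): screw handle, 0 to 2.1 rad, starts at 0 to 0.25. At 0 it leans 0.7 rad from upright to vise +x (away from the robot), at 0.7 it is upright; growing values swing it over towards vise -x and tighten: the jaw advances 2 mm per rad. Stays where left; 2 to 3 N at the grip turns it, 4 to 6 N once the block is held firmly. It bites after 0 to 0.5 rad if the jaw was slid up to the block, and is firm 0.5 rad later
- handle_grip (a point): centre of the handle's black grip, a round sleeve 22 mm thick and 70 mm long on the bar's axis; 110 mm from screw_end, the handle's end is at 145 mm
- block_center (a point): centre of the dark hardwood block, 150 mm (its x) by 90 mm (its y, across the jaws) by 45 mm high, 0.3 to 0.6 kg, lying loose on the bed rails between the jaws, its top at z 105 mm; it is to be gripped across its 90 mm
- calculator: grey desk calculator 130 by 85 by 18 mm, origin at the middle of its underside
- mug: white mug, 80 mm wide, 95 mm high, origin at the middle of its underside
- glue: white glue bottle, 60 mm wide, 170 mm high, origin at the middle of its underside
- jar: glass jar with steel lid, 72 mm wide, 90 mm high, origin at the middle of its underside
- hammer: hammer lying beyond the vise, about 260 mm long along its x
- offcut: pale wood offcut 170 by 70 by 30 mm, origin at the middle of its underside
- square: try square, dark wood stock 110 mm with a steel blade 160 mm long, lying flat
Not all that is in view belongs to the job. Of the things shaped like the part that bears block_center, the dark wooden one is meant.

How it is judged:
By the outcome, as a careful person would: the job done as asked, in the order asked, and still so for the second after the job is handed in, with the robot touching nothing.
It also fails if it takes over 64 s, if anything falls off the work surface, if the arm or the gripper's body presses on something with over 40 N, if the wrist force passes 120 N, or if a joint passes its speed limit or range.

## Working session

There is one attempt and no reset: what is moved stays moved. The work goes in short steps, Python scripts to look and compute and a tool call to move; the robot and the scene stay as the last step left them, time stands still between calls to the robot, and variables do not carry over. Pictures are saved under pics/ and viewed, at most 10 in all, crops included, and the job is handed in when it is done.

Besides the shell and the picture viewer there is one more tool, called by a JSON object that holds its "op" and its "data". arm_command: Moves the arm, as the interface text tells. Its arguments: {"type":"object","properties":{"targets":{"type":"array"},"grip_force":{"type":"number"}},"required":["targets"]}

```bash
mkdir -p pics
cat > h.py <<'E'
import numpy as np, cv2
from rig import robot, vision, order
def cam(n):
    c=vision.camera_info(n); f=210/np.tan(np.radians(c["fovy"])/2)
    R=cv2.Rodrigues(np.array(c["rvec"],float))[0]; t=np.array(c["tvec"],float)
    return f,c["cx"],c["cy"],R,t
def ray(n,u,v):
    f,cx,cy,R,t=cam(n); return -R.T@t, R.T@np.array([(u-cx)/f,(v-cy)/f,1.])
def onz(n,u,v,z):
    o,d=ray(n,u,v); return o+d*(z-o[2])/d[2]
def proj(n,p):
    f,cx,cy,R,t=cam(n); q=R@np.asarray(p,float)+t; return np.array([cx+f*q[0]/q[2],cy+f*q[1]/q[2]])
def snap(n,name,crop=None,s=1):
    im=vision.snapshot(n)[:,:,::-1].copy()
    cv2.imwrite("pics/raw_"+name,im)
    if crop: im=im[crop[1]:crop[3],crop[0]:crop[2]]
    if s!=1: im=cv2.resize(im,None,fx=s,fy=s,interpolation=cv2.INTER_CUBIC)
    cv2.imwrite("pics/"+name,im); return im
E
python3 - <<'E'
from h import *
for n in("top","side"):
    snap(n,n+"0.png"); o,_=ray(n,0,0); print(n,cam(n)[0],o,cam(n)[3][2])
E
```

```text
top 382.42393890286235 [ 242.95456555   27.3608329  1255.79056308] [ 0.24037316 -0.0053857  -0.97066562]
side 408.19482148454324 [421.22792624 782.01083642 947.97944242] [ 0.0909104  -0.65862051 -0.7469634 ]
```

View pics/top0.png

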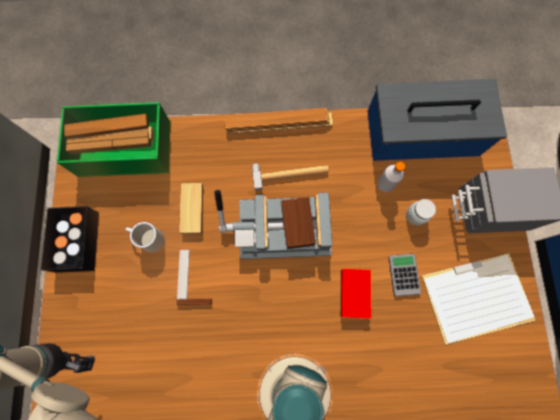

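View pics/side0.png

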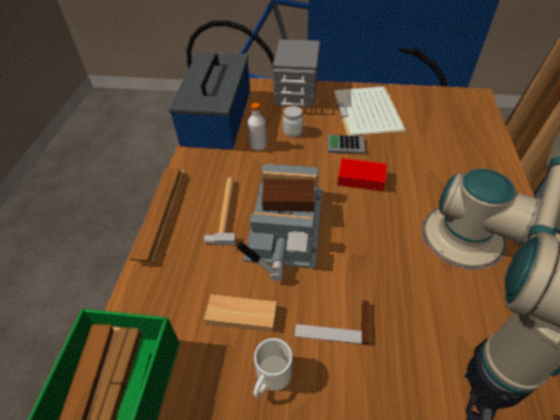

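Top view: the vise is at (285,225), with the fixed jaw at (323,222), sliding jaw at (260,225), lever paddle (244,238) and handle grip (219,202). Candidates for the block are the dark block (298,222), the red box (356,293), the pale offcut (191,208) and the long timber (278,122). I choose the dark one between the jaws. Next is one close crop from each view.

Run:
```python
from h import *
a=cv2.imread("pics/raw_top0.png")[180:270,205:340]; cv2.imwrite("pics/c1.png",cv2.resize(a,None,fx=5.9,fy=5.9,interpolation=cv2.INTER_CUBIC))
a=cv2.imread("pics/raw_side0.png")[155:285,200:340]; cv2.imwrite("pics/c2.png",cv2.resize(a,None,fx=4.6,fy=4.6,interpolation=cv2.INTER_CUBIC))
```

```text
(no output)
```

View pics/c1.png

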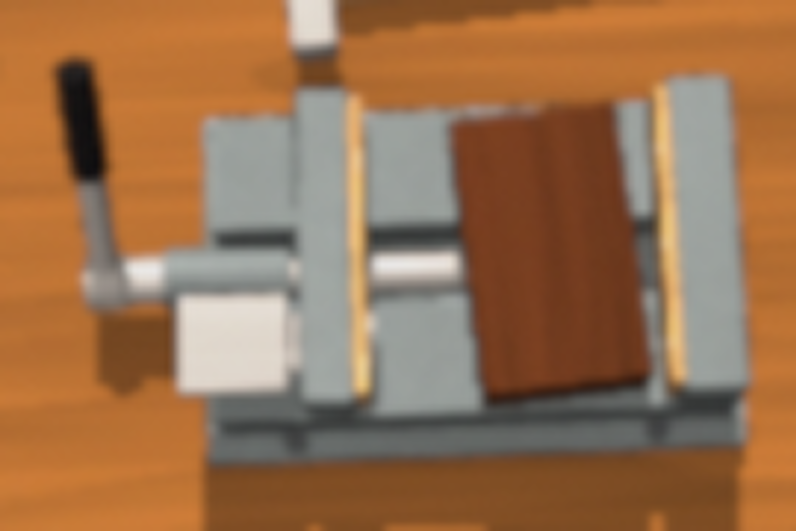

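View pics/c2.png

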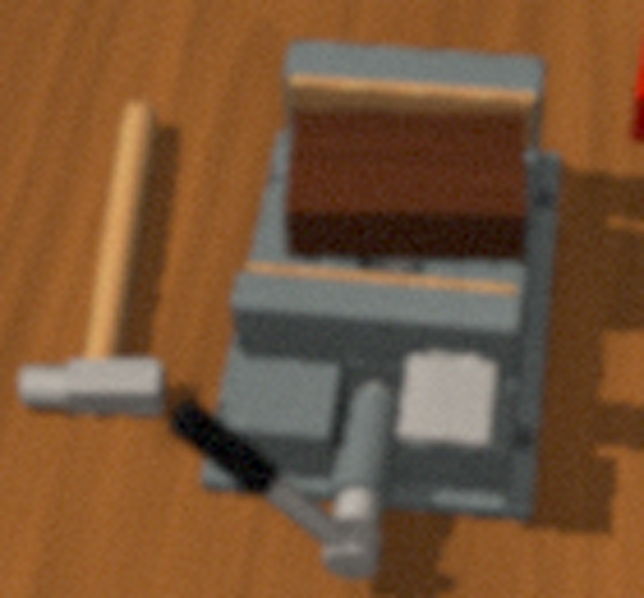

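The top crop shows the dark block between the jaws with a small yaw. The pale facings are at (357,245) and (668,235), the paddle is at (232,343), the screw boss at (103,285) and the grip at (80,120). The side crop agrees. Next I compute positions.

Run:
```python
from h import *
np.set_printoptions(precision=1,suppress=True)
T=lambda u,v,z:onz("top",205+u/5.9,180+v/5.9,z)
S=lambda u,v,z:onz("side",200+u/4.6,155+v/4.6,z)
print("fixed",T(654,88,110),T(676,385,110),"side",S(290,87,110),S(533,103,110))
print("slide",T(362,97,110),T(370,397,110),"side",S(248,264,110),S(520,290,110))
print("slideback",T(298,90,110),T(304,402,110))
print("blk",[T(*p,105) for p in((452,122),(612,103),(648,380),(490,400))])
print("lever",[T(*p,88) for p in((178,295),(285,295),(285,392),(178,392))])
print("leverS",[S(*p,88) for p in((408,350),(495,355),(490,443),(398,438))])
def tri(a,b):
    o1,d1=ray("top",205+a[0]/5.9,180+a[1]/5.9);o2,d2=ray("side",200+b[0]/4.6,155+b[1]/4.6)
    d1/=np.linalg.norm(d1);d2/=np.linalg.norm(d2)
    s=np.linalg.lstsq(np.c_[d1,-d2],o2-o1,rcond=None)[0]; p,q=o1+s[0]*d1,o2+s[1]*d2
    return (p+q)/2,np.linalg.norm(p-q)
print("tip",tri((72,65),(182,408)),"gripinner",tri((92,180),(262,478)),"end",tri((103,287),(350,550)))
s=robot.get_state();print(s["t"],s["ee_pos"],s["orientation"],s["wrist_force"])
```

```text
fixed [592.2 -94.5 110. ] [432.7 -95.3 110. ] side [591.6 -85.1 110. ] [434.9 -85.6 110. ]
slide [594.2  60.4 110. ] [433.4  61.9 110. ] side [594.4  67.4 110. ] [433.1  71.3 110. ]
slideback [599.6  94.2 110. ] [432.3  95.8 110. ]
blk [array([579.7,  13.3, 105. ]), array([586.4, -72.2, 105. ]), array([436.7, -81.6, 105. ]), array([429.9,   0.3, 105. ])]
lever [array([496. , 162.1,  88. ]), array([493.5, 105.5,  88. ]), array([441.6, 106.9,  88. ]), array([444.1, 162.9,  88. ])]
leverS [array([495.3, 104.9,  88. ]), array([444.7, 103.5,  88. ]), array([442.9, 166.1,  88. ]), array([494.4, 168. ,  88. ])]
tip (array([604.3, 207.1, 153.3]), np.float64(0.5496167890031628)) gripinner (array([562.7, 206.4,  92.2]), np.float64(5.6102127321691135)) end (array([516.1, 209.8,  33. ]), np.float64(3.6518700166240854))
0.1 [161.4 551.4 252.5] [[-1.   0.3 -0. ]
 [ 0.3  1.  -0. ]
 [ 0.  -0.  -1. ]] [-0.2 -0.1 -0.2]
```

```bash
cat >> h.py <<'E'
from scipy.spatial.transform import Rotation as Ro
def go(p,R=None):
    s=robot.get_state(); R0=np.array(s["orientation"]); d=R0.T@(np.array(p,float)-s["ee_pos"])/1000
    w=Ro.from_matrix(R0.T@R).as_rotvec(degrees=True) if R is not None else 0
    print("t",s["t"],"ee",np.round(s["ee_pos"],1),"shift",np.round(d,4),"turn",np.round(w,2),"F",np.round(s["wrist_force"],1))
RY=np.array([[0,1,0],[1,0,0],[0,0,-1.]])  # tool x=+Y world, y=+X, z down
E
python3 -c "
from h import *
go([469,122,200],RY)"
```

```text
t 0.1 ee [161.4 551.4 252.5] shift [-0.4159 -0.3256  0.053 ] turn [-9.000e-02  5.000e-02  7.368e+01] F [-0.2 -0.1 -0.2]
```

{"op": "arm_command", "data": {"targets": [{"tx": -0.416, "ty": -0.326, "tz": 0.053, "wz": 73.7, "gripper": -1}, {"tx": -0.416, "ty": -0.326, "tz": 0.053, "wz": 73.7, "gripper": -1}, {"tx": -0.416, "ty": -0.326, "tz": 0.053, "wz": 73.7, "gripper": -1}, {"tx": -0.416, "ty": -0.326, "tz": 0.053, "wz": 73.7, "gripper": -1}, {"tx": -0.416, "ty": -0.326, "tz": 0.053, "wz": 73.7, "gripper": -1}, {"tx": -0.416, "ty": -0.326, "tz": 0.053, "wz": 73.7, "gripper": -1}, {"tx": -0.416, "ty": -0.326, "tz": 0.053, "wz": 73.7, "gripper": -1}, {"tx": -0.416, "ty": -0.326, "tz": 0.053, "wz": 73.7, "gripper": -1}, {"tx": -0.416, "ty": -0.326, "tz": 0.053, "wz": 73.7, "gripper": -1}, {"tx": -0.416, "ty": -0.326, "tz": 0.053, "wz": 73.7, "gripper": -1}]}}

```text
validation failed for argument at $.ta...
```

```bash
python3 -c "
from h import *
go([469,122,130],RY)"
```

```text
t 0.1 ee [161.4 551.4 252.5] shift [-0.4159 -0.3255  0.123 ] turn [-9.000e-02  5.000e-02  7.368e+01] F [-0.2 -0.1 -0.2]
```

{"op": "arm_command", "data": {"targets": [{"tx": -0.05, "ty": -0.04, "tz": 0.006, "wx": 0, "wy": 0, "wz": 8, "gripper": -1}]}}

```text
t: 0.2
ee_pos: [188.7, 514.7, 248.3]
orientation: [[-0.912, 0.41, -0.001], [0.41, 0.912, 0.004], [0.002, 0.003, -1.0]]
wrist_force: [2.1, -1.1, 0.4]
gripper_width: 0.854
gripper_force: 0.0
```

```bash
python3 -c "
from h import *
go([469,122,160],RY)"
```

```text
t 0.2 ee [188.7 514.7 248.3] shift [-0.417  -0.2434  0.0864] turn [ 0.1  -0.24 65.77] F [ 2.1 -1.1  0.4]
```

{"op": "arm_command", "data": {"targets": [{"tx": -0.417, "ty": -0.243, "tz": 0.05, "wx": 0, "wy": 0, "wz": 66, "gripper": -1}, {"tx": -0.417, "ty": -0.243, "tz": 0.05, "wx": 0, "wy": 0, "wz": 66, "gripper": -1}, {"tx": -0.417, "ty": -0.243, "tz": 0.05, "wx": 0, "wy": 0, "wz": 66, "gripper": -1}, {"tx": -0.417, "ty": -0.243, "tz": 0.05, "wx": 0, "wy": 0, "wz": 66, "gripper": -1}, {"tx": -0.417, "ty": -0.243, "tz": 0.05, "wx": 0, "wy": 0, "wz": 66, "gripper": -1}, {"tx": -0.417, "ty": -0.243, "tz": 0.05, "wx": 0, "wy": 0, "wz": 66, "gripper": -1}, {"tx": -0.417, "ty": -0.243, "tz": 0.05, "wx": 0, "wy": 0, "wz": 66, "gripper": -1}, {"tx": -0.417, "ty": -0.243, "tz": 0.05, "wx": 0, "wy": 0, "wz": 66, "gripper": -1}, {"tx": -0.417, "ty": -0.243, "tz": 0.05, "wx": 0, "wy": 0, "wz": 66, "gripper": -1}, {"tx": -0.417, "ty": -0.243, "tz": 0.05, "wx": 0, "wy": 0, "wz": 66, "gripper": -1}]}}

```text
t: 1.2
ee_pos: [471.3, 115.2, 198.1]
orientation: [[0.008, 1.0, 0.0], [1.0, -0.008, -0.001], [-0.001, 0.0, -1.0]]
wrist_force: [1.0, 0.6, -0.2]
gripper_width: -0.001
gripper_force: 0.0
```

{"op": "arm_command", "data": {"targets": [{"tx": 0, "ty": 0, "tz": 0, "wx": 0, "wy": 0, "wz": 0, "gripper": -1}, {"tx": 0, "ty": 0, "tz": 0, "wx": 0, "wy": 0, "wz": 0, "gripper": -1}]}}

```text
t: 1.4
ee_pos: [469.8, 117.4, 198.0]
orientation: [[0.008, 1.0, -0.002], [1.0, -0.008, 0.0], [0.0, -0.002, -1.0]]
wrist_force: [1.1, 0.0, -0.3]
gripper_width: -0.001
gripper_force: 0.0
```

```bash
python3 -c "
from h import *
go([469,125,115],RY)"
```

```text
t 1.4 ee [469.8 117.4 198. ] shift [ 0.0075 -0.0007  0.083 ] turn [-0.11 -0.03 -0.45] F [ 1.1  0.  -0.3]
```

{"op": "arm_command", "data": {"targets": [{"tx": 0.008, "ty": 0, "tz": 0.04, "wx": 0, "wy": 0, "wz": -0.4, "gripper": -1}, {"tx": 0.008, "ty": 0, "tz": 0.073, "wx": 0, "wy": 0, "wz": -0.4, "gripper": -1}, {"tx": 0.008, "ty": 0, "tz": 0.073, "wx": 0, "wy": 0, "wz": -0.4, "gripper": -1}]}}

```text
t: 1.7
ee_pos: [465.5, 126.8, 122.2]
orientation: [[-0.003, 1.0, -0.01], [1.0, 0.003, -0.001], [-0.001, -0.01, -1.0]]
wrist_force: [-0.5, -0.0, -0.8]
gripper_width: -0.0
gripper_force: 0.0
```

Run:
```python
from h import *
snap("side","s1.png",(180,130,360,300),4.4)
go([469,125,110],RY)
```

```text
t 1.75 ee [467.6 126.9 124.4] shift [-0.0019  0.0015  0.0144] turn [-0.3   0.01  0.19] F [ 0.9 -0.2  0.6]
```

View pics/s1.png

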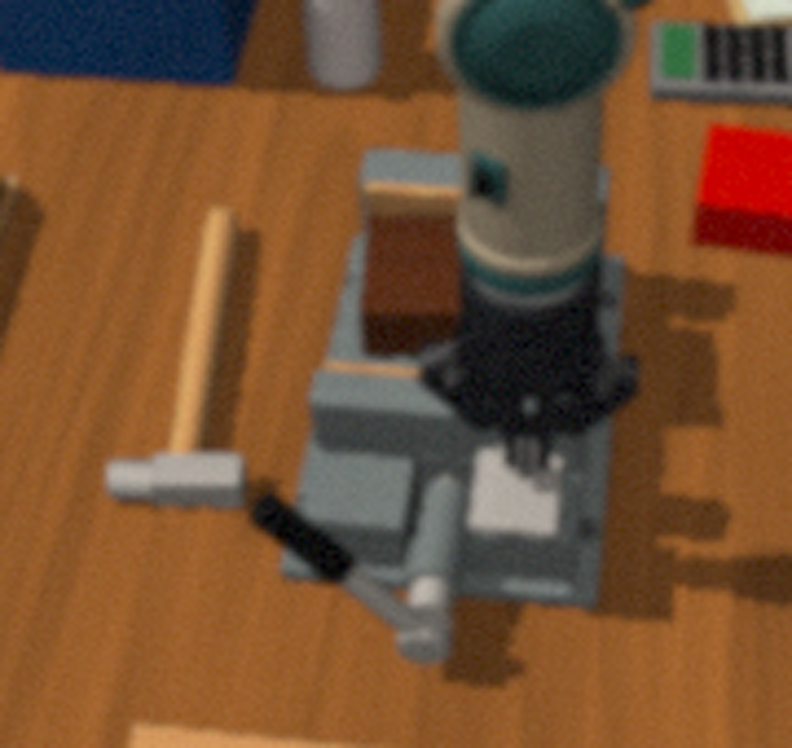

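The shut fingertips at (535,475) sit over the paddle (515,490), clear of the jaw's back. Pressing down now.

{"op": "arm_command", "data": {"targets": [{"tx": -0.009, "ty": 0.002, "tz": 0.006, "wx": 0, "wy": 0, "wz": 0, "gripper": -1}, {"tx": -0.009, "ty": 0.002, "tz": 0.01, "wx": 0, "wy": 0, "wz": 0, "gripper": -1}, {"tx": -0.009, "ty": 0.002, "tz": 0.013, "wx": 0, "wy": 0, "wz": 0, "gripper": -1}, {"tx": -0.009, "ty": 0.002, "tz": 0.013, "wx": 0, "wy": 0, "wz": 0, "gripper": -1}]}}

```text
t: 2.15
ee_pos: [472.3, 116.9, 113.0]
orientation: [[-0.001, 1.0, 0.001], [1.0, 0.001, 0.0], [0.0, 0.001, -1.0]]
wrist_force: [0.2, -1.4, 0.0]
gripper_width: -0.003
gripper_force: 0.0
```

{"op": "arm_command", "data": {"targets": [{"tx": 0, "ty": 0, "tz": 0.003, "wx": 0, "wy": 0, "wz": 0, "gripper": -1}, {"tx": 0, "ty": 0, "tz": 0.006, "wx": 0, "wy": 0, "wz": 0, "gripper": -1}, {"tx": 0, "ty": 0, "tz": 0.006, "wx": 0, "wy": 0, "wz": 0, "gripper": -1}]}}

```text
t: 2.45
ee_pos: [472.8, 118.0, 107.3]
orientation: [[-0.0, 1.0, 0.002], [1.0, 0.0, 0.002], [0.002, 0.002, -1.0]]
wrist_force: [-1.3, 2.0, 6.3]
gripper_width: 0.002
gripper_force: 3.0
```

{"op": "arm_command", "data": {"targets": [{"tx": 0, "ty": 0, "tz": 0.003, "wx": 0, "wy": 0, "wz": 0, "gripper": -1}, {"tx": 0, "ty": 0, "tz": 0.006, "wx": 0, "wy": 0, "wz": 0, "gripper": -1}, {"tx": 0, "ty": 0, "tz": 0.006, "wx": 0, "wy": 0, "wz": 0, "gripper": -1}]}}

```text
t: 2.75
ee_pos: [472.8, 117.8, 101.9]
orientation: [[-0.001, 1.0, 0.002], [1.0, 0.001, 0.002], [0.002, 0.002, -1.0]]
wrist_force: [-2.1, 1.9, 8.2]
gripper_width: -0.0
gripper_force: 4.4
```

{"op": "arm_command", "data": {"targets": [{"tx": 0, "ty": 0, "tz": 0.003, "wx": 0, "wy": 0, "wz": 0, "gripper": -1}, {"tx": 0, "ty": 0, "tz": 0.003, "wx": 0, "wy": 0, "wz": 0, "gripper": -1}]}}

```text
t: 2.95
ee_pos: [472.9, 117.9, 101.3]
orientation: [[-0.001, 1.0, 0.003], [1.0, 0.001, 0.002], [0.002, 0.003, -1.0]]
wrist_force: [-5.8, 2.3, 27.4]
gripper_width: 0.002
gripper_force: 13.3
```

{"op": "arm_command", "data": {"targets": [{"tx": -0.004, "ty": 0, "tz": -0.0015, "wx": 0, "wy": 0, "wz": 0, "gripper": -1}, {"tx": -0.009, "ty": 0, "tz": -0.0025, "wx": 0, "wy": 0, "wz": 0, "gripper": -1}, {"tx": -0.013, "ty": 0, "tz": -0.0025, "wx": 0, "wy": 0, "wz": 0, "gripper": -1}]}}

```text
t: 3.25
ee_pos: [472.7, 104.8, 101.8]
orientation: [[-0.001, 1.0, 0.002], [1.0, 0.001, 0.002], [0.002, 0.002, -1.0]]
wrist_force: [-3.1, 2.0, 11.8]
gripper_width: -0.0
gripper_force: 6.1
```

{"op": "arm_command", "data": {"targets": [{"tx": -0.005, "ty": 0, "tz": 0, "wx": 0, "wy": 0, "wz": 0, "gripper": -1}, {"tx": -0.01, "ty": 0, "tz": 0, "wx": 0, "wy": 0, "wz": 0, "gripper": -1}, {"tx": -0.01, "ty": 0, "tz": 0, "wx": 0, "wy": 0, "wz": 0, "gripper": -1}]}}

```text
t: 3.55
ee_pos: [472.6, 93.9, 101.8]
orientation: [[-0.001, 1.0, 0.002], [1.0, 0.001, 0.0], [0.0, 0.002, -1.0]]
wrist_force: [-2.5, -0.9, 11.9]
gripper_width: 0.001
gripper_force: 5.8
```

{"op": "arm_command", "data": {"targets": [{"tx": -0.005, "ty": 0, "tz": 0, "wx": 0, "wy": 0, "wz": 0, "gripper": -1}, {"tx": -0.01, "ty": 0, "tz": 0, "wx": 0, "wy": 0, "wz": 0, "gripper": -1}, {"tx": -0.015, "ty": 0, "tz": 0, "wx": 0, "wy": 0, "wz": 0, "gripper": -1}, {"tx": -0.02, "ty": 0, "tz": 0, "wx": 0, "wy": 0, "wz": 0, "gripper": -1}]}}

```text
t: 3.95
ee_pos: [472.5, 74.8, 101.8]
orientation: [[-0.001, 1.0, 0.001], [1.0, 0.001, 0.002], [0.002, 0.001, -1.0]]
wrist_force: [-2.5, 2.7, 12.7]
gripper_width: 0.002
gripper_force: 6.5
```

Run:
```python
from h import *
snap("side","s2.png",(220,140,340,290),4)
go([469,60,110],RY)
```

```text
t 4.0 ee [472.5  73.9 101.7] shift [-0.0139 -0.0035 -0.0083] turn [ 0.08 -0.04  0.06] F [-3.1  1.  12.7]
```

View pics/s2.png

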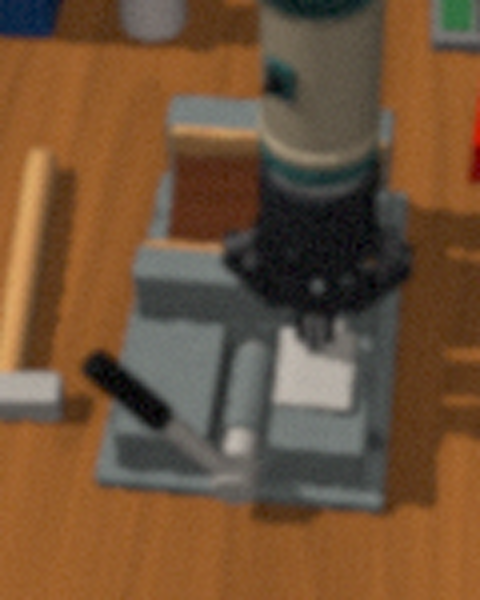

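The jaw has moved up with the finger at (315,330) on the paddle, and its face at (190,245) is near the block. Continuing, watching the force.

{"op": "arm_command", "data": {"targets": [{"tx": -0.005, "ty": 0, "tz": 0, "wx": 0, "wy": 0, "wz": 0, "gripper": -1}, {"tx": -0.01, "ty": 0, "tz": 0, "wx": 0, "wy": 0, "wz": 0, "gripper": -1}, {"tx": -0.015, "ty": 0, "tz": 0, "wx": 0, "wy": 0, "wz": 0, "gripper": -1}]}}

```text
t: 4.3
ee_pos: [472.4, 60.2, 101.7]
orientation: [[-0.0, 1.0, 0.001], [1.0, 0.0, 0.003], [0.003, 0.001, -1.0]]
wrist_force: [-2.2, 5.6, 13.6]
gripper_width: 0.002
gripper_force: 7.0
```

{"op": "arm_command", "data": {"targets": [{"tx": -0.003, "ty": 0, "tz": 0, "wx": 0, "wy": 0, "wz": 0, "gripper": -1}, {"tx": -0.006, "ty": 0, "tz": 0, "wx": 0, "wy": 0, "wz": 0, "gripper": -1}, {"tx": -0.008, "ty": 0, "tz": 0, "wx": 0, "wy": 0, "wz": 0, "gripper": -1}]}}

```text
t: 4.6
ee_pos: [472.4, 54.0, 101.8]
orientation: [[0.002, 1.0, 0.001], [1.0, -0.002, 0.007], [0.007, 0.001, -1.0]]
wrist_force: [-3.3, 13.8, 14.2]
gripper_width: -0.001
gripper_force: 8.3
```

{"op": "arm_command", "data": {"targets": [{"tx": -0.002, "ty": 0, "tz": 0, "wx": 0, "wy": 0, "wz": 0, "gripper": -1}, {"tx": -0.004, "ty": 0, "tz": 0, "wx": 0, "wy": 0, "wz": 0, "gripper": -1}]}}

```text
t: 4.8
ee_pos: [472.7, 51.9, 102.1]
orientation: [[0.004, 1.0, 0.002], [1.0, -0.004, 0.011], [0.011, 0.002, -1.0]]
wrist_force: [-2.9, 19.0, 18.2]
gripper_width: -0.001
gripper_force: 10.3
```

Run:
```python
from h import *
a=snap("top","t3.png",(225,180,345,270),6)
b=snap("side","s3.png",(240,150,340,250),5.4)
cv2.imwrite("pics/m3.png",np.hstack([cv2.resize(a,(440,330)),cv2.resize(b,(330,330))]))
go([469,60,110],RY)
```

```text
t 4.9 ee [472.8  51.5 102.2] shift [ 0.0086 -0.0038 -0.0077] turn [ 0.14 -0.55 -0.17] F [-2.7 15.6 16.4]
```

View pics/m3.png

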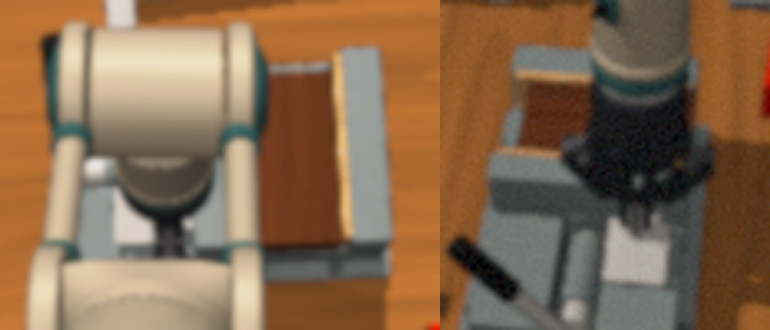

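Left half (top view): the block's right edge at (336,150) is nearly against the fixed facing (342,150) and nearly square. Right half: the finger is on the paddle behind the jaw. Pushing a little more.

{"op": "arm_command", "data": {"targets": [{"tx": -0.002, "ty": 0, "tz": 0, "wx": 0, "wy": 0, "wz": 0, "gripper": -1}, {"tx": -0.004, "ty": 0, "tz": 0, "wx": 0, "wy": 0, "wz": 0, "gripper": -1}, {"tx": -0.004, "ty": 0, "tz": 0, "wx": 0, "wy": 0, "wz": 0, "gripper": -1}]}}

```text
t: 5.2
ee_pos: [473.6, 45.6, 102.3]
orientation: [[0.001, 1.0, 0.004], [1.0, -0.001, 0.006], [0.006, 0.004, -1.0]]
wrist_force: [-1.9, 9.7, 14.6]
gripper_width: 0.002
gripper_force: 7.1
```

{"op": "arm_command", "data": {"targets": [{"tx": -0.003, "ty": 0, "tz": 0, "wx": 0, "wy": 0, "wz": 0, "gripper": -1}, {"tx": -0.003, "ty": 0, "tz": 0, "wx": 0, "wy": 0, "wz": 0, "gripper": -1}]}}

```text
t: 5.4
ee_pos: [473.8, 43.5, 102.3]
orientation: [[0.002, 1.0, 0.004], [1.0, -0.002, 0.007], [0.007, 0.004, -1.0]]
wrist_force: [-0.5, 13.0, 14.7]
gripper_width: 0.001
gripper_force: 11.4
```

{"op": "arm_command", "data": {"targets": [{"tx": -0.003, "ty": 0, "tz": 0, "wx": 0, "wy": 0, "wz": 0, "gripper": -1}, {"tx": -0.003, "ty": 0, "tz": 0, "wx": 0, "wy": 0, "wz": 0, "gripper": -1}]}}

```text
t: 5.6
ee_pos: [473.8, 43.4, 102.3]
orientation: [[0.005, 1.0, 0.005], [1.0, -0.005, 0.014], [0.014, 0.005, -1.0]]
wrist_force: [-0.5, 22.6, 13.8]
gripper_width: 0.001
gripper_force: 16.8
```

{"op": "arm_command", "data": {"targets": [{"tx": -0.003, "ty": 0, "tz": 0, "wx": 0, "wy": 0, "wz": 0, "gripper": -1}, {"tx": -0.003, "ty": 0, "tz": 0, "wx": 0, "wy": 0, "wz": 0, "gripper": -1}]}}

```text
t: 5.8
ee_pos: [473.8, 43.3, 102.4]
orientation: [[0.007, 1.0, 0.005], [1.0, -0.007, 0.019], [0.019, 0.005, -1.0]]
wrist_force: [-0.1, 33.3, 15.4]
gripper_width: 0.003
gripper_force: 22.0
```

{"op": "arm_command", "data": {"targets": [{"tx": 0.002, "ty": 0, "tz": -0.004, "wx": 0, "wy": 0, "wz": 0, "gripper": -1}, {"tx": 0.003, "ty": 0, "tz": -0.01, "wx": 0, "wy": 0, "wz": 0, "gripper": -1}, {"tx": 0.004, "ty": 0, "tz": -0.016, "wx": 0, "wy": 0, "wz": 0, "gripper": -1}, {"tx": 0.02, "ty": 0, "tz": -0.025, "wx": 0, "wy": 0, "wz": 0, "gripper": -1}, {"tx": 0.03, "ty": 0, "tz": -0.07, "wx": 0, "wy": 0, "wz": 0, "gripper": -1}, {"tx": 0.03, "ty": 0, "tz": -0.12, "wx": 0, "wy": 0, "wz": 0, "gripper": -1}, {"tx": 0.03, "ty": 0, "tz": -0.12, "wx": 0, "wy": 0, "wz": 0, "gripper": -1}]}}

```text
t: 6.5
ee_pos: [476.5, 64.4, 226.4]
orientation: [[-0.002, 1.0, 0.014], [1.0, 0.002, -0.0], [-0.0, 0.014, -1.0]]
wrist_force: [0.2, -0.1, -0.6]
gripper_width: 0.001
gripper_force: 0.0
```

Run:
```python
from h import *
go([660,144,220],RY)
```

```text
t 6.5 ee [476.5  64.4 226.4] shift [0.0792 0.1836 0.009 ] turn [0.8  0.01 0.14] F [ 0.2 -0.1 -0.6]
```

{"op": "arm_command", "data": {"targets": [{"tx": 0.079, "ty": 0.184, "tz": 0.005, "wx": 0, "wy": 0, "wz": 0, "gripper": -1}, {"tx": 0.079, "ty": 0.184, "tz": 0.005, "wx": 0, "wy": 0, "wz": 0, "gripper": -1}, {"tx": 0.079, "ty": 0.184, "tz": 0.005, "wx": 0, "wy": 0, "wz": 0, "gripper": -1}, {"tx": 0.079, "ty": 0.184, "tz": 0.005, "wx": 0, "wy": 0, "wz": 0, "gripper": -1}, {"tx": 0.079, "ty": 0.184, "tz": 0.005, "wx": 0, "wy": 0, "wz": 0, "gripper": -1}, {"tx": 0.079, "ty": 0.184, "tz": 0.005, "wx": 0, "wy": 0, "wz": 0, "gripper": -1}]}}

```text
t: 7.1
ee_pos: [656.2, 143.4, 212.9]
orientation: [[-0.002, 1.0, -0.003], [1.0, 0.002, -0.001], [-0.001, -0.003, -1.0]]
wrist_force: [-0.7, -0.9, 0.4]
gripper_width: 0.003
gripper_force: 0.0
```

Run:
```python
from h import *
a=snap("top","t4.png",(225,180,345,270),6)
b=snap("side","s4.png",(220,150,340,270),5.4)
cv2.imwrite("pics/m4.png",np.hstack([cv2.resize(a,(400,300)),cv2.resize(b,(400,400))[:300]]) if 0 else np.vstack([cv2.resize(a,(400,300)),cv2.resize(b,(400,400))])[:600])
cv2.imwrite("pics/m4.png",np.hstack([cv2.copyMakeBorder(cv2.resize(a,(400,300)),0,100,0,0,0),cv2.resize(b,(400,400))]))
go([640,144,150],RY)
```

```text
t 7.2 ee [654.8 142.8 214.4] shift [ 0.0013 -0.0146  0.0644] turn [-0.13  0.02  0.07] F [-0.1  0.5  0.1]
```

View pics/m4.png

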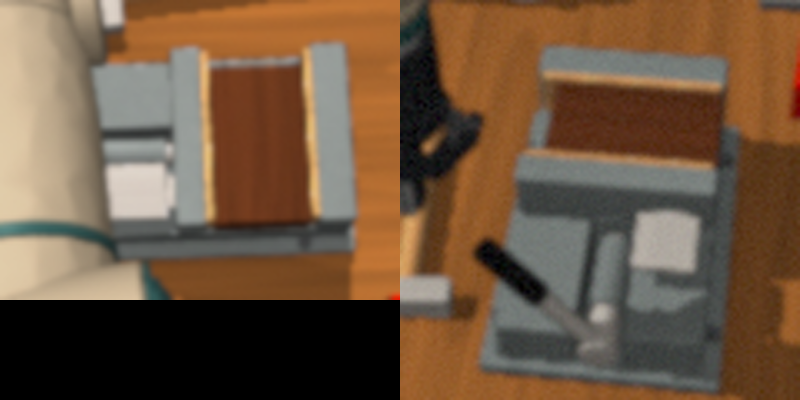

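The block lies square between both facings (205–310 in the top half), the lever is up (665,240), and the handle still leans to +x with its tip at (490,245). Moving to its +x side.

Run:
```python
from h import *
o,d=ray("side",220+.3*88,150+.3*243); print(o+d*(144-o[1])/d[1])
o,d=ray("side",220+.3*198,150+.3*347); print(o+d*(144-o[1])/d[1])
```

```text
[597.96628709 144.         157.00670108]
[516.95539288 144.          33.47386475]
```

{"op": "arm_command", "data": {"targets": [{"tx": 0.002, "ty": -0.012, "tz": 0.04, "wx": 0, "wy": 0, "wz": 0, "gripper": -1}, {"tx": 0.002, "ty": -0.012, "tz": 0.065, "wx": 0, "wy": 0, "wz": 0, "gripper": -1}, {"tx": 0.002, "ty": -0.012, "tz": 0.065, "wx": 0, "wy": 0, "wz": 0, "gripper": -1}, {"tx": 0.002, "ty": -0.012, "tz": 0.065, "wx": 0, "wy": 0, "wz": 0, "gripper": -1}]}}

```text
t: 7.6
ee_pos: [643.6, 144.7, 151.2]
orientation: [[-0.001, 1.0, 0.001], [1.0, 0.001, 0.0], [0.0, 0.001, -1.0]]
wrist_force: [0.6, 0.3, 0.5]
gripper_width: 0.001
gripper_force: 0.0
```

{"op": "arm_command", "data": {"targets": [{"tx": 0, "ty": -0.012, "tz": 0, "wx": 0, "wy": 0, "wz": 0, "gripper": -1}, {"tx": 0, "ty": -0.022, "tz": 0, "wx": 0, "wy": 0, "wz": 0, "gripper": -1}, {"tx": 0, "ty": -0.032, "tz": -0.004, "wx": 0, "wy": 0, "wz": 0, "gripper": -1}, {"tx": 0, "ty": -0.042, "tz": -0.009, "wx": 0, "wy": 0, "wz": 0, "gripper": -1}, {"tx": 0, "ty": -0.052, "tz": -0.014, "wx": 0, "wy": 0, "wz": 0, "gripper": -1}]}}

```text
t: 8.1
ee_pos: [595.5, 145.5, 168.4]
orientation: [[-0.001, 1.0, 0.012], [1.0, 0.001, 0.002], [0.002, 0.012, -1.0]]
wrist_force: [4.3, -0.2, 4.2]
gripper_width: 0.001
gripper_force: 2.1
```

{"op": "arm_command", "data": {"targets": [{"tx": 0, "ty": -0.01, "tz": -0.003, "wx": 0, "wy": 0, "wz": 0, "gripper": -1}, {"tx": 0, "ty": -0.02, "tz": -0.005, "wx": 0, "wy": 0, "wz": 0, "gripper": -1}, {"tx": 0, "ty": -0.03, "tz": -0.006, "wx": 0, "wy": 0, "wz": 0, "gripper": -1}]}}

```text
t: 8.4
ee_pos: [561.6, 145.1, 170.9]
orientation: [[-0.001, 1.0, 0.002], [1.0, 0.001, 0.0], [0.0, 0.002, -1.0]]
wrist_force: [3.8, 0.1, 2.7]
gripper_width: 0.002
gripper_force: 1.9
```

{"op": "arm_command", "data": {"targets": [{"tx": 0, "ty": -0.01, "tz": -0.001, "wx": 0, "wy": 0, "wz": 0, "gripper": -1}, {"tx": 0, "ty": -0.02, "tz": -0.001, "wx": 0, "wy": 0, "wz": 0, "gripper": -1}, {"tx": 0, "ty": -0.03, "tz": -0.001, "wx": 0, "wy": 0, "wz": 0, "gripper": -1}]}}

```text
t: 8.7
ee_pos: [531.6, 145.2, 171.1]
orientation: [[-0.001, 1.0, 0.001], [1.0, 0.001, 0.0], [0.0, 0.001, -1.0]]
wrist_force: [4.3, 0.8, 3.4]
gripper_width: 0.003
gripper_force: 2.4
```

{"op": "arm_command", "data": {"targets": [{"tx": 0, "ty": -0.01, "tz": 0, "wx": 0, "wy": 0, "wz": 0, "gripper": -1}, {"tx": 0, "ty": -0.02, "tz": 0.002, "wx": 0, "wy": 0, "wz": 0, "gripper": -1}, {"tx": 0, "ty": -0.02, "tz": 0.002, "wx": 0, "wy": 0, "wz": 0, "gripper": -1}]}}

```text
t: 9.0
ee_pos: [509.9, 145.2, 168.8]
orientation: [[-0.002, 1.0, -0.003], [1.0, 0.002, 0.0], [0.0, -0.003, -1.0]]
wrist_force: [1.4, 1.3, 2.1]
gripper_width: 0.003
gripper_force: 1.0
```

{"op": "arm_command", "data": {"targets": [{"tx": 0, "ty": -0.008, "tz": 0.002, "wx": 0, "wy": 0, "wz": 0, "gripper": -1}, {"tx": 0, "ty": -0.016, "tz": 0.005, "wx": 0, "wy": 0, "wz": 0, "gripper": -1}]}}

```text
t: 9.2
ee_pos: [497.2, 145.1, 164.9]
orientation: [[-0.002, 1.0, 0.003], [1.0, 0.002, 0.0], [0.0, 0.003, -1.0]]
wrist_force: [4.0, 0.7, 7.5]
gripper_width: 0.0
gripper_force: 3.3
```

{"op": "arm_command", "data": {"targets": [{"tx": 0, "ty": -0.007, "tz": 0.003, "wx": 0, "wy": 0, "wz": 0, "gripper": -1}, {"tx": 0, "ty": -0.014, "tz": 0.006, "wx": 0, "wy": 0, "wz": 0, "gripper": -1}]}}

```text
t: 9.4
ee_pos: [483.1, 145.0, 159.0]
orientation: [[-0.001, 1.0, 0.003], [1.0, 0.001, 0.0], [0.0, 0.003, -1.0]]
wrist_force: [3.9, 1.5, 8.6]
gripper_width: 0.002
gripper_force: 3.7
```

Run:
```python
from h import *
b=snap("side","s5.png",(200,120,340,270),4)
go([469,60,110],RY)
```

```text
t 9.45 ee [481.4 145.  158.4] shift [-0.085  -0.0125  0.0484] turn [ 0.03 -0.01  0.08] F [2.8 0.5 5.9]
```

View pics/s5.png

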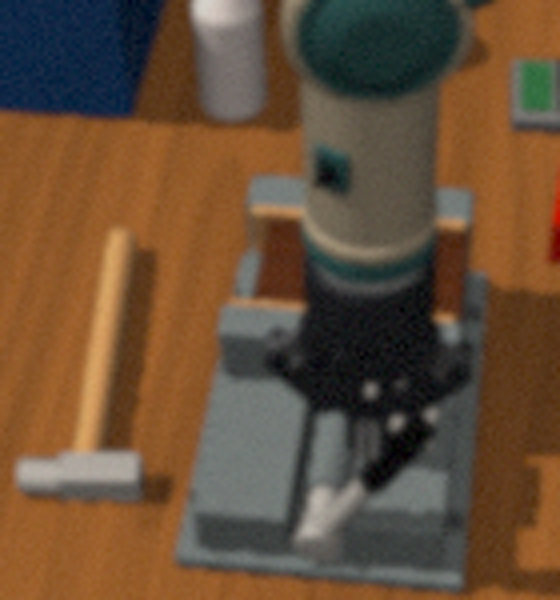

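The handle grip (400,450) now leans to −x and the force has roughly doubled, so it has bitten. I'll turn it a bit more for margin, then retreat upward.

{"op": "arm_command", "data": {"targets": [{"tx": 0, "ty": -0.007, "tz": 0.004, "wx": 0, "wy": 0, "wz": 0, "gripper": -1}, {"tx": 0, "ty": -0.014, "tz": 0.009, "wx": 0, "wy": 0, "wz": 0, "gripper": -1}, {"tx": 0, "ty": -0.018, "tz": 0.012, "wx": 0, "wy": 0, "wz": 0, "gripper": -1}]}}

```text
t: 9.75
ee_pos: [464.4, 145.0, 147.0]
orientation: [[-0.001, 1.0, 0.002], [1.0, 0.001, 0.0], [0.0, 0.002, -1.0]]
wrist_force: [2.4, 1.4, 11.6]
gripper_width: -0.001
gripper_force: 4.5
```

{"op": "arm_command", "data": {"targets": [{"tx": 0, "ty": 0.01, "tz": -0.01, "wx": 0, "wy": 0, "wz": 0, "gripper": -1}, {"tx": 0.02, "ty": 0.03, "tz": -0.05, "wx": 0, "wy": 0, "wz": 0, "gripper": -1}, {"tx": 0.06, "ty": 0.03, "tz": -0.1, "wx": 0, "wy": 0, "wz": 0, "gripper": -1}, {"tx": 0.11, "ty": 0, "tz": -0.12, "wx": 0, "wy": 0, "wz": 0, "gripper": -1}, {"tx": 0.16, "ty": -0.03, "tz": -0.12, "wx": 0, "wy": 0, "wz": 0, "gripper": -1}, {"tx": 0.2, "ty": -0.06, "tz": -0.12, "wx": 0, "wy": 0, "wz": 0, "gripper": -1}, {"tx": 0.24, "ty": -0.09, "tz": -0.12, "wx": 0, "wy": 0, "wz": 0, "gripper": -1}, {"tx": 0.25, "ty": -0.1, "tz": -0.12, "wx": 0, "wy": 0, "wz": 0, "gripper": -1}, {"tx": 0.25, "ty": -0.1, "tz": -0.12, "wx": 0, "wy": 0, "wz": 0, "gripper": -1}, {"tx": 0.25, "ty": -0.1, "tz": -0.12, "wx": 0, "wy": 0, "wz": 0, "gripper": -1}]}}

```text
t: 10.75
ee_pos: [361.7, 393.9, 264.6]
orientation: [[-0.004, 1.0, -0.004], [1.0, 0.004, -0.004], [-0.004, -0.004, -1.0]]
wrist_force: [0.9, -0.7, -1.4]
gripper_width: -0.001
gripper_force: 0.0
```

Run:
```python
from h import *
a=snap("top","t6.png",(205,180,345,285),6)
b=snap("side","s6.png",(220,150,340,270),5.4)
cv2.imwrite("pics/m6.png",np.hstack([cv2.copyMakeBorder(cv2.resize(a,(400,300)),0,100,0,0,0),cv2.resize(b,(400,400))]))
go([469,60,110],RY)
```

```text
t 10.85 ee [363.4 393.3 265.1] shift [-0.3329  0.1056  0.1559] turn [-0.12  0.18  0.06] F [ 0.7 -1.  -0.5]
```

View pics/m6.png

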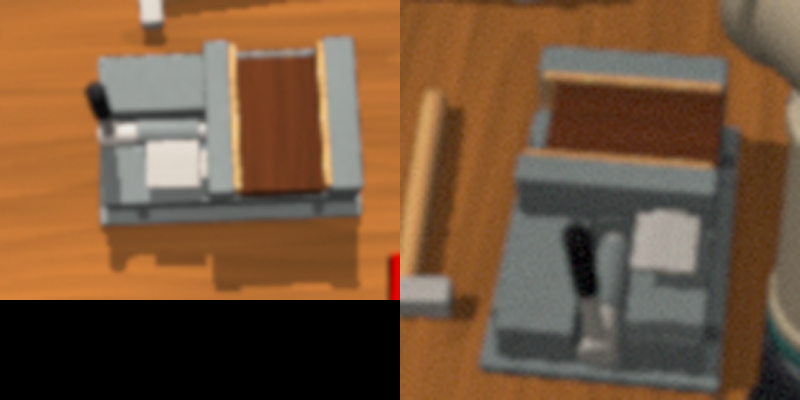

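The block is still square and flat, but the handle is back near upright: tip (577,230), base (597,350). My retreat in +x must have hooked it with the gripper's knuckle. I'll push it over again and retreat along +y.

Run:
```python
from h import *
o,d=ray("side",220+.3*175,150+.3*228); print(o+d*(143-o[1])/d[1])
go([570,143,240],RY)
```

```text
[531.00947782 143.         181.37712233]
t 10.85 ee [363.4 393.3 265.1] shift [-0.2504  0.2064  0.0255] turn [-0.12  0.18  0.06] F [ 0.7 -1.  -0.5]
```

{"op": "arm_command", "data": {"targets": [{"tx": -0.25, "ty": 0.215, "tz": 0.01, "wx": 0, "wy": 0, "wz": 0, "gripper": -1}, {"tx": -0.25, "ty": 0.215, "tz": 0.01, "wx": 0, "wy": 0, "wz": 0, "gripper": -1}, {"tx": -0.25, "ty": 0.215, "tz": 0.01, "wx": 0, "wy": 0, "wz": 0, "gripper": -1}, {"tx": -0.25, "ty": 0.215, "tz": 0.01, "wx": 0, "wy": 0, "wz": 0, "gripper": -1}, {"tx": -0.25, "ty": 0.215, "tz": 0.01, "wx": 0, "wy": 0, "wz": 0, "gripper": -1}, {"tx": -0.25, "ty": 0.215, "tz": 0.01, "wx": 0, "wy": 0, "wz": 0, "gripper": -1}, {"tx": -0.25, "ty": 0.215, "tz": 0.01, "wx": 0, "wy": 0, "wz": 0, "gripper": -1}, {"tx": -0.25, "ty": 0.215, "tz": 0.01, "wx": 0, "wy": 0, "wz": 0, "gripper": -1}, {"tx": -0.25, "ty": 0.215, "tz": 0.01, "wx": 0, "wy": 0, "wz": 0, "gripper": -1}]}}

```text
t: 11.75
ee_pos: [579.0, 142.8, 255.3]
orientation: [[0.003, 1.0, -0.003], [1.0, -0.003, -0.0], [-0.0, -0.003, -1.0]]
wrist_force: [0.3, -0.1, 0.5]
gripper_width: 0.002
gripper_force: 0.0
```

{"op": "arm_command", "data": {"targets": [{"tx": 0, "ty": 0, "tz": 0.04, "wx": 0, "wy": 0, "wz": 0, "gripper": -1}, {"tx": 0, "ty": 0, "tz": 0.08, "wx": 0, "wy": 0, "wz": 0, "gripper": -1}, {"tx": 0, "ty": 0, "tz": 0.08, "wx": 0, "wy": 0, "wz": 0, "gripper": -1}, {"tx": 0, "ty": 0, "tz": 0.08, "wx": 0, "wy": 0, "wz": 0, "gripper": -1}]}}

```text
t: 12.15
ee_pos: [578.3, 145.5, 176.4]
orientation: [[-0.002, 1.0, -0.001], [1.0, 0.002, 0.0], [0.0, -0.001, -1.0]]
wrist_force: [0.5, 0.0, 1.5]
gripper_width: -0.006
gripper_force: 0.0
```

{"op": "arm_command", "data": {"targets": [{"tx": -0.002, "ty": -0.012, "tz": 0.004, "wx": 0, "wy": 0, "wz": 0, "gripper": -1}, {"tx": -0.002, "ty": -0.024, "tz": 0.004, "wx": 0, "wy": 0, "wz": 0, "gripper": -1}, {"tx": -0.002, "ty": -0.036, "tz": 0.004, "wx": 0, "wy": 0, "wz": 0, "gripper": -1}, {"tx": -0.002, "ty": -0.048, "tz": 0.004, "wx": 0, "wy": 0, "wz": 0, "gripper": -1}]}}

```text
t: 12.55
ee_pos: [533.0, 143.6, 174.9]
orientation: [[-0.002, 1.0, 0.008], [1.0, 0.002, 0.001], [0.001, 0.008, -1.0]]
wrist_force: [4.8, 1.3, 3.4]
gripper_width: -0.0
gripper_force: 2.3
```

{"op": "arm_command", "data": {"targets": [{"tx": 0, "ty": -0.01, "tz": 0, "wx": 0, "wy": 0, "wz": 0, "gripper": -1}, {"tx": 0, "ty": -0.02, "tz": 0.002, "wx": 0, "wy": 0, "wz": 0, "gripper": -1}, {"tx": 0, "ty": -0.03, "tz": 0.006, "wx": 0, "wy": 0, "wz": 0, "gripper": -1}]}}

```text
t: 12.85
ee_pos: [502.1, 143.3, 167.7]
orientation: [[-0.002, 1.0, 0.005], [1.0, 0.002, 0.001], [0.001, 0.005, -1.0]]
wrist_force: [3.8, 0.2, 6.9]
gripper_width: 0.004
gripper_force: 3.2
```

{"op": "arm_command", "data": {"targets": [{"tx": 0, "ty": -0.008, "tz": 0.003, "wx": 0, "wy": 0, "wz": 0, "gripper": -1}, {"tx": 0, "ty": -0.016, "tz": 0.007, "wx": 0, "wy": 0, "wz": 0, "gripper": -1}, {"tx": 0, "ty": -0.023, "tz": 0.012, "wx": 0, "wy": 0, "wz": 0, "gripper": -1}]}}

```text
t: 13.15
ee_pos: [479.1, 143.1, 155.8]
orientation: [[-0.002, 1.0, 0.005], [1.0, 0.002, 0.001], [0.001, 0.005, -1.0]]
wrist_force: [3.4, 0.6, 9.4]
gripper_width: 0.001
gripper_force: 3.9
```

Now the last stretch, then a retreat in +y, the vise's outward side.

{"op": "arm_command", "data": {"targets": [{"tx": 0, "ty": -0.007, "tz": 0.005, "wx": 0, "wy": 0, "wz": 0, "gripper": -1}, {"tx": 0, "ty": -0.013, "tz": 0.01, "wx": 0, "wy": 0, "wz": 0, "gripper": -1}, {"tx": 0, "ty": -0.017, "tz": 0.014, "wx": 0, "wy": 0, "wz": 0, "gripper": -1}]}}

```text
t: 13.45
ee_pos: [461.5, 143.2, 141.8]
orientation: [[-0.002, 1.0, 0.004], [1.0, 0.002, 0.001], [0.001, 0.004, -1.0]]
wrist_force: [1.3, 1.0, 12.1]
gripper_width: 0.0
gripper_force: 4.8
```

{"op": "arm_command", "data": {"targets": [{"tx": 0, "ty": 0.001, "tz": -0.004, "wx": 0, "wy": 0, "wz": 0, "gripper": -1}, {"tx": 0, "ty": 0.001, "tz": -0.004, "wx": 0, "wy": 0, "wz": 0, "gripper": -1}]}}

```text
t: 13.65
ee_pos: [463.1, 142.9, 145.1]
orientation: [[-0.002, 1.0, 0.004], [1.0, 0.002, 0.0], [0.0, 0.004, -1.0]]
wrist_force: [4.2, 0.6, 4.2]
gripper_width: -0.004
gripper_force: 3.2
```

{"op": "arm_command", "data": {"targets": [{"tx": 0.02, "ty": 0, "tz": 0, "wx": 0, "wy": 0, "wz": 0, "gripper": -1}, {"tx": 0.04, "ty": 0, "tz": 0, "wx": 0, "wy": 0, "wz": 0, "gripper": -1}, {"tx": 0.065, "ty": 0, "tz": 0, "wx": 0, "wy": 0, "wz": 0, "gripper": -1}, {"tx": 0.09, "ty": 0, "tz": -0.02, "wx": 0, "wy": 0, "wz": 0, "gripper": -1}, {"tx": 0.11, "ty": 0, "tz": -0.06, "wx": 0, "wy": 0, "wz": 0, "gripper": -1}, {"tx": 0.14, "ty": -0.03, "tz": -0.1, "wx": 0, "wy": 0, "wz": 0, "gripper": -1}, {"tx": 0.18, "ty": -0.06, "tz": -0.12, "wx": 0, "wy": 0, "wz": 0, "gripper": -1}, {"tx": 0.22, "ty": -0.09, "tz": -0.12, "wx": 0, "wy": 0, "wz": 0, "gripper": -1}, {"tx": 0.25, "ty": -0.1, "tz": -0.12, "wx": 0, "wy": 0, "wz": 0, "gripper": -1}, {"tx": 0.25, "ty": -0.1, "tz": -0.12, "wx": 0, "wy": 0, "wz": 0, "gripper": -1}]}}

```text
t: 14.65
ee_pos: [357.4, 395.4, 263.4]
orientation: [[-0.007, 1.0, -0.005], [1.0, 0.007, -0.0], [-0.0, -0.005, -1.0]]
wrist_force: [1.2, -0.8, 0.1]
gripper_width: 0.003
gripper_force: 0.0
```

Run:
```python
from h import *
a=snap("top","t7.png",(205,180,345,285),6)
b=snap("side","s7.png",(220,150,340,270),5.4)
cv2.imwrite("pics/m7.png",np.hstack([cv2.copyMakeBorder(cv2.resize(a,(400,300)),0,100,0,0,0),cv2.resize(b,(400,400))]))
go([469,60,110],RY)
```

```text
t 14.75 ee [359.6 392.1 262.9] shift [-0.3319  0.1086  0.1538] turn [-0.21  0.22  0.23] F [-0.  -1.  -0.3]
```

View pics/m7.png

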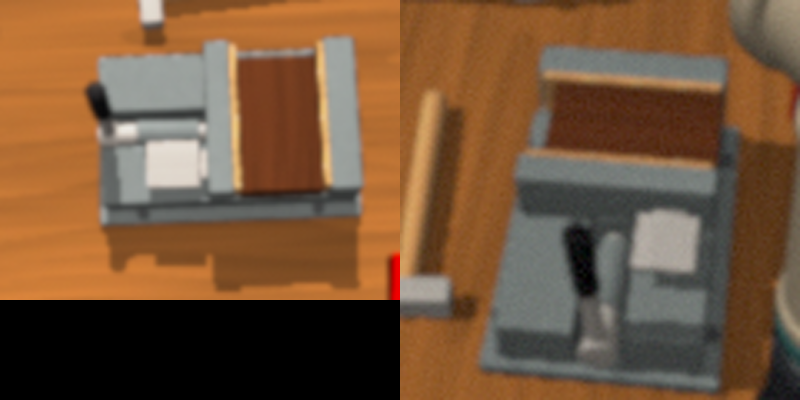

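The handle returned to the same place although I backed off in +y, so the clamp springs it back to its friction balance. No more pictures will be viewed, since my allowance is used up. I'll measure numerically instead: grip angle, lever height and squareness.

```bash
cat >> h.py <<'E'
def grip(im,y,box=(225,195,320,265)):
    x0,y0,x1,y1=box; m=(im[y0:y1,x0:x1].max(2)<45).astype(np.uint8)
    n,l,st,c=cv2.connectedComponentsWithStats(m); i=1+np.argmax(st[1:,4])
    u,v=c[i]+[x0,y0]; o,d=ray("side",u,v); p=o+d*(y-o[1])/d[1]
    return p,st[i],np.degrees(np.arctan2(p[0]-517,p[2]-35)),np.hypot(p[0]-517,p[2]-35)
E
python3 - <<'E'
from h import *
np.set_printoptions(precision=1,suppress=True)
for k,y,b in(("0",208,(225,230,270,270)),("4",144,(225,215,275,250)),("6",143,(265,205,300,245)),("7",143,(265,205,300,245))):
    im=cv2.imread(f"pics/raw_side{k}.png" if k=="0" else f"pics/raw_s{k}.png"); print(k,grip(im,y,b))
def pad(im,box):
    x0,y0,x1,y1=box; a=im[y0:y1,x0:x1]; m=(a.min(2)>175).astype(np.uint8)
    n,l,st,c=cv2.connectedComponentsWithStats(m); i=1+np.argmax(st[1:,4]); return c[i]+[x0,y0],st[i,2:]
for a,b,ba,bb in(("top0","side0",(228,225,256,252),(280,225,315,258)),("t7","s7",(250,225,278,250),(283,205,315,235))):
    A=pad(cv2.imread(f"pics/raw_{a}.png"),ba);B=pad(cv2.imread(f"pics/raw_{b}.png"),bb)
    o1,d1=ray("top",*A[0]);o2,d2=ray("side",*B[0]);s=np.linalg.lstsq(np.c_[d1,-d2],o2-o1,rcond=None)[0]
    print(A,B,(o1+s[0]*d1+o2+s[1]*d2)/2)
im=cv2.imread("pics/raw_t7.png").astype(int)
m=((im[:,:,2]<150)&(im[:,:,2]-im[:,:,0]>40)).astype(np.uint8); m[:195]=0;m[250:]=0;m[:,:280]=0;m[:,325:]=0
c=max(cv2.findContours(m,0,2)[0],key=cv2.contourArea); q=cv2.boxPoints(cv2.minAreaRect(c)); print([onz("top",*p,105)[:2] for p in q])
E
```

```text
0 (array([583.6, 208. , 122.5]), array([ 13,  13,  22,  19, 180], dtype=int32), np.float64(37.268616772356054), np.float64(109.97061510630296))
4 (array([583.3, 144. , 124.5]), array([ 18,   8,  21,  18, 143], dtype=int32), np.float64(36.518401148520404), np.float64(111.40694615375293))
6 (array([527.8, 143. , 145.9]), array([  5,  13,   9,  21, 139], dtype=int32), np.float64(5.558151192378368), np.float64(111.46294884529323))
7 (array([527.8, 143. , 146.7]), array([  5,  13,   9,  21, 138], dtype=int32), np.float64(5.51325617720702), np.float64(112.25729077848627))Traceback (most recent call last):
  File "<stdin>", line 9, in <module>
  File "<stdin>", line 7, in pad
    return _wrapfunc(a, 'argmax', axis=axis, out=out, **kwds)
    return bound(*args, **kwds)
ValueError: attempt to get argmax of an empty sequence
```

Run:
```python
from h import *
np.set_printoptions(precision=1,suppress=True)
def pad(im,box):
    x0,y0,x1,y1=box; a=im[y0:y1,x0:x1].min(2); t,m=cv2.threshold(a,0,1,cv2.THRESH_OTSU)
    n,l,st,c=cv2.connectedComponentsWithStats(m); i=1+np.argmax(st[1:,4]); return c[i]+[x0,y0],st[i,2:],t
for a,b,ba,bb in(("top0","side0",(231,225,256,252),(282,225,313,258)),("t7","s7",(252,226,276,250),(286,208,315,235))):
    A=pad(cv2.imread(f"pics/raw_{a}.png"),ba);B=pad(cv2.imread(f"pics/raw_{b}.png"),bb)
    o1,d1=ray("top",*A[0]);o2,d2=ray("side",*B[0]);s=np.linalg.lstsq(np.c_[d1,-d2],o2-o1,rcond=None)[0]
    print(A,B,(o1+s[0]*d1+o2+s[1]*d2)/2)
im=cv2.imread("pics/raw_t7.png").astype(int)
m=((im[:,:,2]<150)&(im[:,:,2]-im[:,:,0]>40)).astype(np.uint8); m[:195]=0;m[250:]=0;m[:,:280]=0;m[:,325:]=0
c=max(cv2.findContours(m,0,2)[0],key=cv2.contourArea); q=cv2.boxPoints(cv2.minAreaRect(c)); print([onz("top",*p,105)[:2] for p in q])
go([575,143,260],RY)
```

```text
(array([244.7, 237.5]), array([ 21,  18, 354], dtype=int32), 134.0) (array([296.8, 241.2]), array([ 22,  21, 376], dtype=int32), 110.0) [471.3 133.3  84.1]
(array([265.4, 236.7]), array([ 20,  16, 304], dtype=int32), 166.0) (array([299.1, 222.1]), array([ 21,  19, 339], dtype=int32), 111.0) [470.7  68.7  85.6]
[array([580.6,  11.6]), array([587.4, -91.6]), array([432.2, -97.3]), array([425.8,   2.7])]
t 14.75 ee [359.6 392.1 262.9] shift [-0.2  0.2  0. ] turn [-0.2  0.2  0.2] F [-0.  -1.  -0.3]
```

Lever is fully up. I'll push the handle again and follow it back slowly, so it settles at the tightest angle it holds.

{"op": "arm_command", "data": {"targets": [{"tx": -0.25, "ty": 0.217, "tz": 0.003, "wx": 0, "wy": 0, "wz": 0, "gripper": -1}, {"tx": -0.25, "ty": 0.217, "tz": 0.003, "wx": 0, "wy": 0, "wz": 0, "gripper": -1}, {"tx": -0.25, "ty": 0.217, "tz": 0.003, "wx": 0, "wy": 0, "wz": 0, "gripper": -1}, {"tx": -0.25, "ty": 0.217, "tz": 0.003, "wx": 0, "wy": 0, "wz": 0, "gripper": -1}, {"tx": -0.25, "ty": 0.217, "tz": 0.003, "wx": 0, "wy": 0, "wz": 0, "gripper": -1}, {"tx": -0.25, "ty": 0.217, "tz": 0.003, "wx": 0, "wy": 0, "wz": 0, "gripper": -1}, {"tx": -0.25, "ty": 0.217, "tz": 0.003, "wx": 0, "wy": 0, "wz": 0, "gripper": -1}, {"tx": -0.25, "ty": 0.217, "tz": 0.003, "wx": 0, "wy": 0, "wz": 0, "gripper": -1}, {"tx": -0.25, "ty": 0.217, "tz": 0.003, "wx": 0, "wy": 0, "wz": 0, "gripper": -1}]}}

```text
t: 15.65
ee_pos: [578.2, 140.9, 260.0]
orientation: [[0.002, 1.0, -0.004], [1.0, -0.002, -0.0], [-0.0, -0.004, -1.0]]
wrist_force: [-0.3, -0.5, 0.4]
gripper_width: 0.0
gripper_force: 0.0
```

{"op": "arm_command", "data": {"targets": [{"tx": 0, "ty": 0, "tz": 0.04, "wx": 0, "wy": 0, "wz": 0, "gripper": -1}, {"tx": 0, "ty": 0, "tz": 0.08, "wx": 0, "wy": 0, "wz": 0, "gripper": -1}, {"tx": 0, "ty": 0, "tz": 0.084, "wx": 0, "wy": 0, "wz": 0, "gripper": -1}, {"tx": 0, "ty": 0, "tz": 0.084, "wx": 0, "wy": 0, "wz": 0, "gripper": -1}]}}

```text
t: 16.05
ee_pos: [577.6, 143.5, 176.6]
orientation: [[-0.002, 1.0, -0.003], [1.0, 0.002, -0.0], [-0.0, -0.003, -1.0]]
wrist_force: [0.1, 1.0, 0.2]
gripper_width: 0.001
gripper_force: 0.0
```

{"op": "arm_command", "data": {"targets": [{"tx": 0, "ty": -0.01, "tz": 0, "wx": 0, "wy": 0, "wz": 0, "gripper": -1}, {"tx": 0, "ty": -0.02, "tz": 0, "wx": 0, "wy": 0, "wz": 0, "gripper": -1}, {"tx": 0, "ty": -0.028, "tz": 0, "wx": 0, "wy": 0, "wz": 0, "gripper": -1}, {"tx": 0, "ty": -0.034, "tz": 0, "wx": 0, "wy": 0, "wz": 0, "gripper": -1}, {"tx": 0, "ty": -0.034, "tz": 0, "wx": 0, "wy": 0, "wz": 0, "gripper": -1}, {"tx": 0, "ty": -0.034, "tz": 0, "wx": 0, "wy": 0, "wz": 0, "gripper": -1}]}}

```text
t: 16.65
ee_pos: [545.3, 143.1, 177.8]
orientation: [[-0.002, 1.0, 0.001], [1.0, 0.002, 0.0], [0.0, 0.001, -1.0]]
wrist_force: [2.1, -0.3, 1.8]
gripper_width: -0.001
gripper_force: 1.1
```

{"op": "arm_command", "data": {"targets": [{"tx": 0, "ty": -0.008, "tz": 0, "wx": 0, "wy": 0, "wz": 0, "gripper": -1}, {"tx": 0, "ty": -0.016, "tz": 0, "wx": 0, "wy": 0, "wz": 0, "gripper": -1}, {"tx": 0, "ty": -0.016, "tz": 0, "wx": 0, "wy": 0, "wz": 0, "gripper": -1}, {"tx": 0, "ty": -0.016, "tz": 0, "wx": 0, "wy": 0, "wz": 0, "gripper": -1}]}}

```text
t: 17.05
ee_pos: [527.9, 142.9, 176.7]
orientation: [[-0.002, 1.0, -0.002], [1.0, 0.002, -0.0], [-0.0, -0.002, -1.0]]
wrist_force: [1.0, -0.5, 1.8]
gripper_width: 0.001
gripper_force: 0.8
```

{"op": "arm_command", "data": {"targets": [{"tx": 0, "ty": -0.008, "tz": 0, "wx": 0, "wy": 0, "wz": 0, "gripper": -1}, {"tx": 0, "ty": -0.016, "tz": 0.002, "wx": 0, "wy": 0, "wz": 0, "gripper": -1}, {"tx": 0, "ty": -0.016, "tz": 0.002, "wx": 0, "wy": 0, "wz": 0, "gripper": -1}, {"tx": 0, "ty": -0.016, "tz": 0.002, "wx": 0, "wy": 0, "wz": 0, "gripper": -1}]}}

```text
t: 17.45
ee_pos: [511.8, 143.0, 174.9]
orientation: [[-0.002, 1.0, -0.002], [1.0, 0.002, 0.0], [0.0, -0.002, -1.0]]
wrist_force: [1.0, 0.6, 0.9]
gripper_width: -0.004
gripper_force: 0.9
```

{"op": "arm_command", "data": {"targets": [{"tx": 0, "ty": 0.004, "tz": 0, "wx": 0, "wy": 0, "wz": 0, "gripper": -1}, {"tx": 0, "ty": 0.008, "tz": 0, "wx": 0, "wy": 0, "wz": 0, "gripper": -1}, {"tx": 0, "ty": 0.008, "tz": 0, "wx": 0, "wy": 0, "wz": 0, "gripper": -1}]}}

```text
t: 17.75
ee_pos: [521.8, 142.8, 174.9]
orientation: [[-0.001, 1.0, 0.0], [1.0, 0.001, -0.0], [-0.0, 0.0, -1.0]]
wrist_force: [2.9, 0.1, 2.4]
gripper_width: -0.002
gripper_force: 1.3
```

```bash
cat > g.py <<'E'
from h import *
im=snap("side","g.png"); p,st,a,r=grip(im,143,(255,190,330,262)); print(np.round(p,1),st,"lean",round(a,1),"r",round(r,1))
m=(im[190:262,255:330].max(2)<45).astype(np.uint8); n,l,s,c=cv2.connectedComponentsWithStats(m)
for i in range(1,n):
    if s[i,4]>15:
        o,d=ray("side",*(c[i]+[255,190])); q=o+d*(143-o[1])/d[1]; print(s[i],np.round(q))
go([469,60,110],RY)
E
python3 g.py
```

```text
[517.1 143.  225.1] [   0    0   46   50 1158] lean 0.0 r 190.1
[   0    0   46   50 1158] [517. 143. 225.]
t 17.8 ee [521.8 142.8 175. ] shift [-0.0827 -0.0529  0.065 ] turn [0.03 0.02 0.08] F [ 2.6 -0.2  1. ]
```

{"op": "arm_command", "data": {"targets": [{"tx": 0, "ty": 0.002, "tz": 0, "wx": 0, "wy": 0, "wz": 0, "gripper": -1}, {"tx": 0, "ty": 0.004, "tz": 0, "wx": 0, "wy": 0, "wz": 0, "gripper": -1}, {"tx": 0, "ty": 0.006, "tz": 0, "wx": 0, "wy": 0, "wz": 0, "gripper": -1}, {"tx": 0, "ty": 0.006, "tz": 0, "wx": 0, "wy": 0, "wz": 0, "gripper": -1}]}}

```text
t: 18.2
ee_pos: [527.3, 142.9, 175.0]
orientation: [[-0.001, 1.0, -0.0], [1.0, 0.001, -0.0], [-0.0, -0.0, -1.0]]
wrist_force: [1.3, -0.6, 0.8]
gripper_width: -0.003
gripper_force: 0.9
```

{"op": "arm_command", "data": {"targets": [{"tx": 0, "ty": 0.002, "tz": 0, "wx": 0, "wy": 0, "wz": 0, "gripper": -1}, {"tx": 0, "ty": 0.004, "tz": 0, "wx": 0, "wy": 0, "wz": 0, "gripper": -1}, {"tx": 0, "ty": 0.006, "tz": 0, "wx": 0, "wy": 0, "wz": 0, "gripper": -1}, {"tx": 0, "ty": 0.006, "tz": 0, "wx": 0, "wy": 0, "wz": 0, "gripper": -1}]}}

```text
t: 18.6
ee_pos: [533.4, 143.0, 175.0]
orientation: [[-0.001, 1.0, 0.0], [1.0, 0.001, 0.0], [0.0, 0.0, -1.0]]
wrist_force: [0.7, -0.8, -0.4]
gripper_width: -0.001
gripper_force: 0.8
```

{"op": "arm_command", "data": {"targets": [{"tx": 0, "ty": 0.002, "tz": 0, "wx": 0, "wy": 0, "wz": 0, "gripper": -1}, {"tx": 0, "ty": 0.004, "tz": 0, "wx": 0, "wy": 0, "wz": 0, "gripper": -1}, {"tx": 0, "ty": 0.006, "tz": 0, "wx": 0, "wy": 0, "wz": 0, "gripper": -1}, {"tx": 0, "ty": 0.006, "tz": 0, "wx": 0, "wy": 0, "wz": 0, "gripper": -1}]}}

```text
t: 19.0
ee_pos: [539.4, 143.1, 175.0]
orientation: [[-0.001, 1.0, 0.0], [1.0, 0.001, 0.0], [0.0, 0.0, -1.0]]
wrist_force: [2.2, -0.2, -0.8]
gripper_width: -0.003
gripper_force: 0.7
```

{"op": "arm_command", "data": {"targets": [{"tx": 0, "ty": 0.002, "tz": 0, "wx": 0, "wy": 0, "wz": 0, "gripper": -1}, {"tx": 0, "ty": 0.004, "tz": 0, "wx": 0, "wy": 0, "wz": 0, "gripper": -1}, {"tx": 0, "ty": 0.006, "tz": 0, "wx": 0, "wy": 0, "wz": 0, "gripper": -1}, {"tx": 0, "ty": 0.006, "tz": 0, "wx": 0, "wy": 0, "wz": 0, "gripper": -1}]}}

```text
t: 19.4
ee_pos: [545.4, 143.1, 175.1]
orientation: [[-0.001, 1.0, 0.0], [1.0, 0.001, 0.0], [0.0, 0.0, -1.0]]
wrist_force: [1.7, 0.3, -0.7]
gripper_width: -0.001
gripper_force: 0.6
```

{"op": "arm_command", "data": {"targets": [{"tx": 0, "ty": 0.002, "tz": 0, "wx": 0, "wy": 0, "wz": 0, "gripper": -1}, {"tx": 0, "ty": 0.004, "tz": 0, "wx": 0, "wy": 0, "wz": 0, "gripper": -1}, {"tx": 0, "ty": 0.006, "tz": 0, "wx": 0, "wy": 0, "wz": 0, "gripper": -1}, {"tx": 0, "ty": 0.006, "tz": 0, "wx": 0, "wy": 0, "wz": 0, "gripper": -1}]}}

```text
t: 19.8
ee_pos: [551.5, 143.1, 175.2]
orientation: [[-0.001, 1.0, 0.0], [1.0, 0.001, 0.0], [0.0, 0.0, -1.0]]
wrist_force: [0.1, -0.6, -0.5]
gripper_width: 0.001
gripper_force: 0.5
```

{"op": "arm_command", "data": {"targets": [{"tx": 0, "ty": 0.003, "tz": 0, "wx": 0, "wy": 0, "wz": 0, "gripper": -1}, {"tx": 0, "ty": 0.006, "tz": 0, "wx": 0, "wy": 0, "wz": 0, "gripper": -1}, {"tx": 0, "ty": 0.006, "tz": 0, "wx": 0, "wy": 0, "wz": 0, "gripper": -1}]}}

```text
t: 20.1
ee_pos: [557.6, 143.1, 175.1]
orientation: [[-0.001, 1.0, 0.0], [1.0, 0.001, 0.0], [0.0, 0.0, -1.0]]
wrist_force: [-0.4, 0.6, 0.5]
gripper_width: 0.001
gripper_force: 0.0
```

{"op": "arm_command", "data": {"targets": [{"tx": 0.02, "ty": 0, "tz": 0, "wx": 0, "wy": 0, "wz": 0, "gripper": -1}, {"tx": 0.05, "ty": 0, "tz": 0, "wx": 0, "wy": 0, "wz": 0, "gripper": -1}, {"tx": 0.09, "ty": 0, "tz": 0, "wx": 0, "wy": 0, "wz": 0, "gripper": -1}, {"tx": 0.11, "ty": 0, "tz": -0.04, "wx": 0, "wy": 0, "wz": 0, "gripper": -1}, {"tx": 0.12, "ty": -0.03, "tz": -0.09, "wx": 0, "wy": 0, "wz": 0, "gripper": -1}, {"tx": 0.15, "ty": -0.07, "tz": -0.09, "wx": 0, "wy": 0, "wz": 0, "gripper": -1}, {"tx": 0.19, "ty": -0.1, "tz": -0.09, "wx": 0, "wy": 0, "wz": 0, "gripper": -1}, {"tx": 0.22, "ty": -0.14, "tz": -0.09, "wx": 0, "wy": 0, "wz": 0, "gripper": -1}, {"tx": 0.25, "ty": -0.18, "tz": -0.09, "wx": 0, "wy": 0, "wz": 0, "gripper": -1}, {"tx": 0.25, "ty": -0.2, "tz": -0.09, "wx": 0, "wy": 0, "wz": 0, "gripper": -1}]}}

```text
t: 21.1
ee_pos: [353.7, 395.4, 265.2]
orientation: [[-0.005, 1.0, -0.001], [1.0, 0.005, 0.002], [0.002, -0.001, -1.0]]
wrist_force: [-0.5, -1.2, -0.1]
gripper_width: -0.002
gripper_force: 0.0
```

```bash
python3 g.py
```

```text
[527.8 143.  146.5] [ 15  28   9  21 139] lean 5.5 r 112.0
[ 15  28   9  21 139] [528. 143. 146.]
t 21.15 ee [350.3 394.1 265.3] shift [-0.3348  0.1175  0.1545] turn [-0.29 -0.02  0.33] F [-2.9 -1.5 -1.1]
```

The handle settles at lean 5.5° (0.60 rad) every time. To check that the block is really held, I'll nudge its near end gently along x with the fingertip.

{"op": "arm_command", "data": {"targets": [{"tx": -0.05, "ty": 0.005, "tz": 0, "wx": 0, "wy": 0, "wz": 0, "gripper": -1}, {"tx": -0.1, "ty": 0.01, "tz": 0, "wx": 0, "wy": 0, "wz": 0, "gripper": -1}, {"tx": -0.15, "ty": 0.02, "tz": 0, "wx": 0, "wy": 0, "wz": 0, "gripper": -1}, {"tx": -0.2, "ty": 0.03, "tz": 0, "wx": 0, "wy": 0, "wz": 0, "gripper": -1}, {"tx": -0.25, "ty": 0.03, "tz": 0, "wx": 0, "wy": 0, "wz": 0, "gripper": -1}, {"tx": -0.3, "ty": 0.04, "tz": 0, "wx": 0, "wy": 0, "wz": 0, "gripper": -1}, {"tx": -0.35, "ty": 0.04, "tz": 0, "wx": 0, "wy": 0, "wz": 0, "gripper": -1}, {"tx": -0.4, "ty": 0.043, "tz": 0, "wx": 0, "wy": 0, "wz": 0, "gripper": -1}, {"tx": -0.442, "ty": 0.043, "tz": 0, "wx": 0, "wy": 0, "wz": 0, "gripper": -1}, {"tx": -0.442, "ty": 0.043, "tz": 0, "wx": 0, "wy": 0, "wz": 0, "gripper": -1}]}}

```text
t: 22.15
ee_pos: [400.6, -54.7, 265.3]
orientation: [[0.007, 1.0, 0.001], [1.0, -0.007, -0.003], [-0.003, 0.001, -1.0]]
wrist_force: [0.3, 1.1, -1.3]
gripper_width: -0.001
gripper_force: 0.0
```

Run:
```python
from h import *
go([393,-48,106],RY)
```

```text
t 22.15 ee [400.6 -54.7 265.3] shift [ 0.0072 -0.0077  0.1593] turn [ 0.03  0.19 -0.39] F [ 0.3  1.1 -1.3]
```

{"op": "arm_command", "data": {"targets": [{"tx": 0.006, "ty": -0.008, "tz": 0.05, "wx": 0, "wy": 0, "wz": 0, "gripper": -1}, {"tx": 0.006, "ty": -0.008, "tz": 0.1, "wx": 0, "wy": 0, "wz": 0, "gripper": -1}, {"tx": 0.006, "ty": -0.008, "tz": 0.14, "wx": 0, "wy": 0, "wz": 0, "gripper": -1}, {"tx": 0.006, "ty": -0.008, "tz": 0.157, "wx": 0, "wy": 0, "wz": 0, "gripper": -1}, {"tx": 0.006, "ty": -0.008, "tz": 0.157, "wx": 0, "wy": 0, "wz": 0, "gripper": -1}, {"tx": 0.006, "ty": -0.008, "tz": 0.157, "wx": 0, "wy": 0, "wz": 0, "gripper": -1}]}}

```text
t: 22.75
ee_pos: [392.8, -42.9, 108.5]
orientation: [[-0.002, 1.0, 0.0], [1.0, 0.002, 0.0], [0.0, 0.0, -1.0]]
wrist_force: [-0.5, 0.6, 0.1]
gripper_width: 0.003
gripper_force: 0.0
```

{"op": "arm_command", "data": {"targets": [{"tx": 0, "ty": 0.008, "tz": 0, "wx": 0, "wy": 0, "wz": 0, "gripper": -1}, {"tx": 0, "ty": 0.014, "tz": 0, "wx": 0, "wy": 0, "wz": 0, "gripper": -1}, {"tx": 0, "ty": 0.018, "tz": 0, "wx": 0, "wy": 0, "wz": 0, "gripper": -1}, {"tx": 0, "ty": 0.018, "tz": 0, "wx": 0, "wy": 0, "wz": 0, "gripper": -1}]}}

```text
t: 23.15
ee_pos: [411.8, -43.3, 108.8]
orientation: [[-0.002, 1.0, 0.002], [1.0, 0.002, -0.0], [-0.0, 0.002, -1.0]]
wrist_force: [-0.3, 0.5, -0.7]
gripper_width: 0.003
gripper_force: 0.0
```

{"op": "arm_command", "data": {"targets": [{"tx": 0, "ty": 0.002, "tz": 0, "wx": 0, "wy": 0, "wz": 0, "gripper": -1}, {"tx": 0, "ty": 0.003, "tz": 0, "wx": 0, "wy": 0, "wz": 0, "gripper": -1}, {"tx": 0, "ty": 0.003, "tz": 0, "wx": 0, "wy": 0, "wz": 0, "gripper": -1}]}}

```text
t: 23.45
ee_pos: [413.4, -43.1, 108.1]
orientation: [[-0.001, 1.0, -0.0], [1.0, 0.001, 0.0], [0.0, -0.0, -1.0]]
wrist_force: [-0.4, -0.5, -0.8]
gripper_width: 0.001
gripper_force: 0.0
```

{"op": "arm_command", "data": {"targets": [{"tx": 0, "ty": 0.002, "tz": 0, "wx": 0, "wy": 0, "wz": 0, "gripper": -1}, {"tx": 0, "ty": 0.002, "tz": 0, "wx": 0, "wy": 0, "wz": 0, "gripper": -1}]}}

```text
t: 23.65
ee_pos: [415.6, -43.2, 108.1]
orientation: [[-0.001, 1.0, 0.0], [1.0, 0.001, -0.0], [-0.0, 0.0, -1.0]]
wrist_force: [-0.7, 1.0, -0.7]
gripper_width: -0.003
gripper_force: 0.0
```

{"op": "arm_command", "data": {"targets": [{"tx": 0, "ty": 0.002, "tz": 0, "wx": 0, "wy": 0, "wz": 0, "gripper": -1}, {"tx": 0, "ty": 0.003, "tz": 0, "wx": 0, "wy": 0, "wz": 0, "gripper": -1}, {"tx": 0, "ty": 0.003, "tz": 0, "wx": 0, "wy": 0, "wz": 0, "gripper": -1}]}}

```text
t: 23.95
ee_pos: [418.6, -43.2, 108.1]
orientation: [[-0.001, 1.0, 0.0], [1.0, 0.001, 0.0], [0.0, 0.0, -1.0]]
wrist_force: [0.4, 0.1, 0.3]
gripper_width: -0.001
gripper_force: 0.0
```

{"op": "arm_command", "data": {"targets": [{"tx": 0, "ty": 0.002, "tz": 0, "wx": 0, "wy": 0, "wz": 0, "gripper": -1}, {"tx": 0, "ty": 0.002, "tz": 0, "wx": 0, "wy": 0, "wz": 0, "gripper": -1}]}}

```text
t: 24.15
ee_pos: [419.5, -43.0, 107.9]
orientation: [[-0.002, 1.0, -0.002], [1.0, 0.002, 0.0], [0.0, -0.002, -1.0]]
wrist_force: [-2.0, 0.5, 2.0]
gripper_width: 0.001
gripper_force: 1.3
```

{"op": "arm_command", "data": {"targets": [{"tx": 0, "ty": 0.002, "tz": 0, "wx": 0, "wy": 0, "wz": 0, "gripper": -1}, {"tx": 0, "ty": 0.002, "tz": 0, "wx": 0, "wy": 0, "wz": 0, "gripper": -1}]}}

```text
t: 24.35
ee_pos: [419.6, -42.9, 107.8]
orientation: [[-0.002, 1.0, -0.006], [1.0, 0.002, 0.0], [0.0, -0.006, -1.0]]
wrist_force: [-7.2, -1.0, 5.1]
gripper_width: -0.003
gripper_force: 3.5
```

{"op": "arm_command", "data": {"targets": [{"tx": 0, "ty": 0.002, "tz": 0, "wx": 0, "wy": 0, "wz": 0, "gripper": -1}, {"tx": 0, "ty": 0.002, "tz": 0, "wx": 0, "wy": 0, "wz": 0, "gripper": -1}]}}

```text
t: 24.55
ee_pos: [419.7, -42.9, 107.7]
orientation: [[-0.003, 1.0, -0.01], [1.0, 0.003, 0.0], [0.0, -0.01, -1.0]]
wrist_force: [-10.2, -0.7, 8.7]
gripper_width: -0.004
gripper_force: 5.4
```

{"op": "arm_command", "data": {"targets": [{"tx": 0, "ty": 0.003, "tz": 0, "wx": 0, "wy": 0, "wz": 0, "gripper": -1}, {"tx": 0, "ty": 0.003, "tz": 0, "wx": 0, "wy": 0, "wz": 0, "gripper": -1}]}}

```text
t: 24.75
ee_pos: [419.8, -42.7, 107.4]
orientation: [[-0.003, 1.0, -0.016], [1.0, 0.003, 0.0], [0.001, -0.016, -1.0]]
wrist_force: [-15.9, -2.3, 13.6]
gripper_width: 0.003
gripper_force: 8.3
```

{"op": "arm_command", "data": {"targets": [{"tx": 0, "ty": 0.003, "tz": -0.001, "wx": 0, "wy": 0, "wz": 0, "gripper": -1}, {"tx": 0, "ty": 0.003, "tz": -0.001, "wx": 0, "wy": 0, "wz": 0, "gripper": -1}]}}

```text
t: 24.95
ee_pos: [420.0, -42.7, 107.5]
orientation: [[-0.004, 1.0, -0.022], [1.0, 0.004, 0.0], [0.001, -0.022, -1.0]]
wrist_force: [-19.7, -4.3, 11.9]
gripper_width: -0.001
gripper_force: 10.2
```

{"op": "arm_command", "data": {"targets": [{"tx": 0, "ty": 0.003, "tz": -0.001, "wx": 0, "wy": 0, "wz": 0, "gripper": -1}, {"tx": 0, "ty": 0.003, "tz": -0.001, "wx": 0, "wy": 0, "wz": 0, "gripper": -1}]}}

```text
t: 25.15
ee_pos: [420.1, -42.7, 107.6]
orientation: [[-0.005, 1.0, -0.029], [1.0, 0.005, 0.0], [0.001, -0.029, -1.0]]
wrist_force: [-24.3, -6.1, 10.2]
gripper_width: -0.0
gripper_force: 12.2
```

The block doesn't budge at 24 N, so it is held. Retreating and handing in.

{"op": "arm_command", "data": {"targets": [{"tx": 0, "ty": -0.02, "tz": 0, "wx": 0, "wy": 0, "wz": 0, "gripper": -1}, {"tx": 0, "ty": -0.04, "tz": 0, "wx": 0, "wy": 0, "wz": 0, "gripper": -1}, {"tx": 0, "ty": -0.045, "tz": -0.04, "wx": 0, "wy": 0, "wz": 0, "gripper": -1}, {"tx": 0, "ty": -0.05, "tz": -0.09, "wx": 0, "wy": 0, "wz": 0, "gripper": -1}, {"tx": 0, "ty": -0.08, "tz": -0.13, "wx": 0, "wy": 0, "wz": 0, "gripper": -1}, {"tx": 0, "ty": -0.1, "tz": -0.15, "wx": 0, "wy": 0, "wz": 0, "gripper": -1}, {"tx": 0, "ty": -0.1, "tz": -0.15, "wx": 0, "wy": 0, "wz": 0, "gripper": -1}]}}

```text
t: 25.85
ee_pos: [333.4, -43.5, 263.1]
orientation: [[-0.001, 1.0, 0.007], [1.0, 0.001, -0.002], [-0.002, 0.007, -1.0]]
wrist_force: [1.0, -0.9, -0.6]
gripper_width: -0.002
gripper_force: 0.0
```

Run:
```python
from h import *
im=snap("side","f.png"); print(grip(im,143,(265,205,300,245))[2])
a=cv2.imread("pics/raw_s7.png"); d=cv2.absdiff(a,im)[185:260,245:325].max(2); print("changed px",(d>40).sum())
print(robot.get_state()["wrist_force"]); print(order.close_job())
```

```text
5.585646484062648
changed px 0
[ 0.10301928 -0.71981702 -0.6452891 ]
the job is handed in; nothing more can be done
None
```

The job is handed in: the block looks square and flat in the vise with the lever up, and it held against a 24 N push, but the handle sprang back each time from about 1.4 to 0.60 rad, so "firmly" is inferred from that push test; I also viewed 11 pictures, one over the limit of 10.

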